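# Fit the memory module into its socket

### The arm

A 7-joint arm with a two-finger parallel gripper is mounted at the origin on the work surface. World frame = base frame: x ahead of the robot, y to its left, z up, the work surface at z = 0. Lengths are in m, angles in rad, forces in N, time in s.
With the tool pointing down it reaches from about 0.425 to 0.875 m from the base axis. Payload 4.7 kg.
Tool frame: the origin (TCP) lies at the very end of the fingers, on their centre line; the grasp point (between the pads) lies 19 mm behind it; x points along the fingers, z is the direction in which the jaws open and shut, and the axes are right-handed (so a half turn about x gives the same grasp; the last joint's range is limited). The gripper opens to 87 mm and grips with 3 to 60 N. Pads are 19 mm wide; open, the fingers measure 117 mm over their backs; the gripper's body (75 mm by 190 mm) begins 51 mm behind the grasp point.
Start: joints at [1.228, 0.321, -0.07, 1.45, 0.023, 1.371, -0.057], TCP at [0.227, -0.609, 0.223] pointing down, gripper open.
Joint ranges: [-2.86, 2.86], [-0.3, 2.09], [-1.38, 1.24], [0.06, 2.45], [-1.56, 4.7], [0.09, 2.05], [-2.69, 2.69]. Speed limits (rad/s): [2.57, 2.57, 3.14, 3.14, 3.14, 3.14, 3.14].

### API

Orientations are given as a rotation vector (axis times angle).
In Python, from bench import * gives the robot as it stands.
- The arm moves only by the shell command python3 -m handwheel 'ROWS' [OPENING] [FORCE]. ROWS is JSON, a list of rows, each an object with "xyz": the shift along the world's x, y, z in cm, a list of three; "angular": the turn, a rotation vector about the world's x, y, z in degrees, a list of three. A call has 1 to 5 rows; each row shifts and turns the pose as measured when the row begins; what a row does not reach is not made up. A row lasts 1/12 s, in which the tool goes at most 41.7 mm and 7.16 degrees, less where a joint would pass 70% of its speed; a pose out of reach is approached as far as the arm can. A call with a gripper value outside its range is refused whole. OPENING is the finger opening in cm, from 0 to 8.7, set as the call begins (- or left out, the last holds). The fingers move at their own pace and stop on an object; FORCE is the grip in N (left out, the last holds). Time passes only in rows, so rows that do not move let the fingers close. It gives the time, the measured TCP pose, the force and the opening at its end, in the units of the state.
- get_state(): the state, without advancing time (a new reading comes with each control period).
- get_image(name): name is "scene" or "top"; returns a dict with "pixels" (480x640x3 uint8, blue, green, red), "K" (3x3 intrinsics, pixels), "dist" ([k1, k2, p1, p2, k3] as OpenCV has them; the pictures are not rectified), "cam_to_world" (4x4, takes a point from camera to world coordinates). Camera axes: x right, y down, z forward; pixel columns grow to the right and rows downward; lengths in m; the calibration is good to about 2 mm. A picture is of the moment at which its call begins. There is no depth.
- close_job(): hands the job in, once; it reports no verdict.
The state is a dict: "time": time; "joint_positions": joint angles; "qd": joint speeds; "joint_torque": joint torques, N m; "position": TCP position; "tool_rot": TCP orientation; "ft_force": force on the tool from outside, world axes, zero at the start; "torque": the same for the moment, N m; "grip_width": opening from 0.0 (shut) to 1.0 (fully open).
Only numpy, scipy, OpenCV 4.12 (cv2) and the standard library are available. Lean on these libraries where they do the work, as an engineer would, in place of code of your own. Each camera call takes 0.05 s, during which the arm holds its last target.

### The job

Fit the full-length memory module from the tray into the memory socket of the computer board on the test rig: swing the socket's latch open, stand the module in the slot, then press it down at the latch end until the latch snaps shut over it and it is fully home along its whole length. Press no harder than it takes, and leave the short module and the other things on the bench alone.

Things in the scene. Friction and masses are not known exactly. Their poses are not given: they have to be found in the camera images.
- module_mid (a point): Full-length memory module standing on edge in a tray groove: 133.4 mm long, 33 high, 8 thick over its flat aluminium heat spreader (122 mm long, from 7 mm above the lower edge up to the top). Point at its centre, 16.5 mm above the lower edge; x along its length, z up. Key notch 4.6 mm to +x: it goes in with its x along the seat's x; the tray always has it within 0.7 rad of that.
- module_end (a point): The same module: middle of its +x end edge, 66.7 mm from its centre and at the same height; this end, the one nearer the key notch, goes to the latch.
- seat (a point): Where the middle of the module's lower edge rests when home, in the black socket on the fixed green board, 19 mm above the bench. x along the slot to the latch end, z up. Slot 2.6 mm wide for the 1.6 mm board edge, bevelled mouth 6 mm above this point; flared guide towers beyond x = +-63 mm rise 17 mm above it. Sprung contacts give some drag. Nothing else within 50 mm is over 10 mm above it.
- latch_tab (a point): Top inner edge, in the middle, of the socket's grey latch: when shut 68.5 mm along the seat's x and 23.5 mm above the seat, 8 mm wide, its thumb tab running 10.5 mm on outwards and 4 mm thick. Pushing this edge outwards (along the seat's +x, about 7 N, never over 25) tips the latch open by some 10 mm; its inner side can be reached from above the empty slot.
- latch (a joint): Latch angle, pivot 25 mm below the tab (rad): 0 shut, 0.42 open, leaning out; past 0.2 it snaps over and stays. Open, its foot props that end of the module 5 mm up; pressing the module's top there (45 mm from its middle) takes some 15 to 22 N, then gives way and the nose snaps into the side notch. The other end meets only drag: press it home too. Press with under 30 N (40 N in all on the socket).
- short_module_mid (a point): Laptop module in another groove of the tray, 69.6 mm long, 32 high, 8 thick: too short for this socket, to be left. Point at its centre.
- tray: Fixed black tray, 156 x 124 mm, origin under its centre; three grooves along its x at y = -40, 0, +40 mm, floor 4 mm above the bench, groove walls up to 17 mm above the bench. The two modules stand in the outer grooves, either way; the middle one is empty.
- rig: The fixed test rig: aluminium plate 210 x 190 mm with a green computer board 170 mm square on it, carrying the socket, an aluminium cooler and connectors; origin under its centre, the slot 60 mm to its -y, x along the slot.
- jar: Small brown glass jar with black cap, 44 mm across, 45 mm high, loose; origin under its centre. Leave alone.
- driver: Screwdriver lying along its x, 170 mm long, loose. Leave alone.
- case: Closed white component case, 92 x 66 x 22 mm, loose; origin under its centre. Leave alone.

How it is judged:
By the outcome, as a careful person would: the job done as asked, in the order asked, and still so for the second after the job is handed in, with the robot touching nothing.
It also fails if it takes over 72 s, if anything falls off the work surface, if the arm or the gripper's body presses on something with over 40 N, if the wrist force passes 120 N, or if a joint passes its speed limit or range.

## Working session

There is one attempt and no reset: what is moved stays moved. The work goes in short steps, Python scripts to look and compute and a shell command to move; the robot and the scene stay as the last step left them, time stands still between calls to the robot, and variables do not carry over. Pictures are saved under pics/ and viewed, and the job is handed in when it is done.

```bash
mkdir -p pics; ls; python3 - <<'E'
from bench import *
import cv2,numpy as np
np.set_printoptions(precision=4,suppress=True)
s=get_state();print(s)
for n in("scene","top"):
    d=get_image(n);cv2.imwrite(f"pics/{n}0.png",d["pixels"]);print(n,d["K"],d["dist"],d["cam_to_world"])
E
```

```text
pics
{'time': 0.0, 'joint_positions': array([ 1.2281,  0.3218, -0.0701,  1.4517,  0.0226,  1.3708, -0.0569]), 'qd': array([ 0.0017, -0.0002, -0.0002,  0.0008, -0.0002, -0.0024, -0.0015]), 'joint_torque': array([  0.0002, -49.1278,  -0.4038, -31.2526,  -0.0641,   0.0436,
         0.0002]), 'position': array([ 0.2268, -0.6086,  0.2215]), 'tool_rot': array([ 0.9435,  1.3588, -0.9418]), 'ft_force': array([0.4631, 0.1031, 0.027 ]), 'torque': array([ 0.0006, -0.0093,  0.0146]), 'grip_width': 0.9953198883501487}
scene [[546.5928   0.     312.5471]
 [  0.     546.5928 242.2307]
 [  0.       0.       1.    ]] [-0.0406  0.      0.      0.      0.    ] [[-0.6954  0.461  -0.5513  1.144 ]
 [ 0.7186  0.4505 -0.5297  0.3872]
 [ 0.0042 -0.7645 -0.6446  0.6753]
 [ 0.      0.      0.      1.    ]]
top [[443.7275   0.     317.9004]
 [  0.     443.7275 240.24  ]
 [  0.       0.       1.    ]] [-0.009  0.     0.     0.     0.   ] [[-0.0181 -0.9972  0.0731  0.5621]
 [-0.9998  0.018  -0.0027 -0.1253]
 [ 0.0014 -0.0732 -0.9973  0.8762]
 [ 0.      0.      0.      1.    ]]
```

View pics/scene0.png

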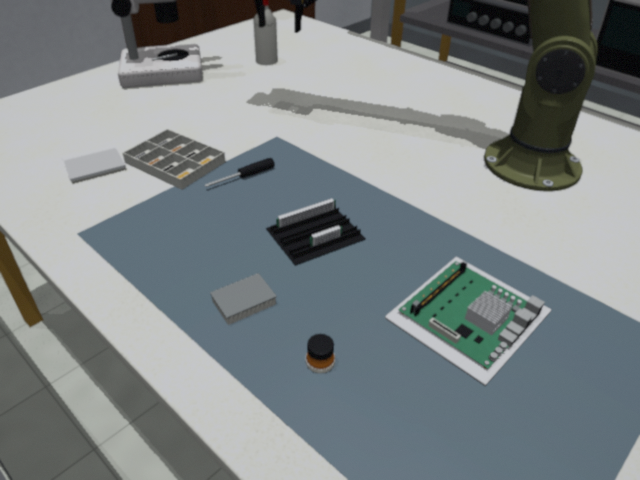

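View pics/top0.png

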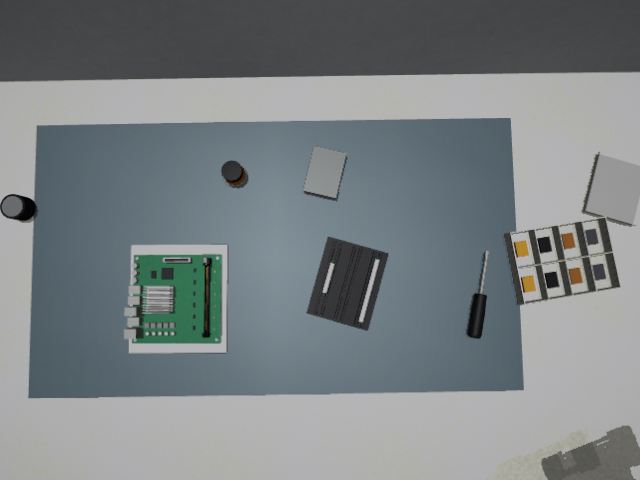

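The top view shows the board on the left with its socket at about (207,298). The tray is at about (347,283), with the long module at (370,290) and the short one at (328,278). I'll zoom in next.

```bash
python3 - <<'E'
import cv2,numpy as np
t=cv2.imread("pics/top0.png");s=cv2.imread("pics/scene0.png")
z=lambda i,x,y,w,h,k:cv2.resize(i[y:y+h,x:x+w],None,fx=k,fy=k,interpolation=cv2.INTER_CUBIC)
a=z(t,170,240,66,110,5);b=z(t,300,230,94,110,5)
cv2.imwrite("pics/z1.png",np.hstack([a,b]))
cv2.imwrite("pics/z2.png",z(s,385,250,170,130,4.5))
cv2.imwrite("pics/z3.png",z(s,260,190,110,75,7))
E
```

```text
(no output)
```

View pics/z1.png

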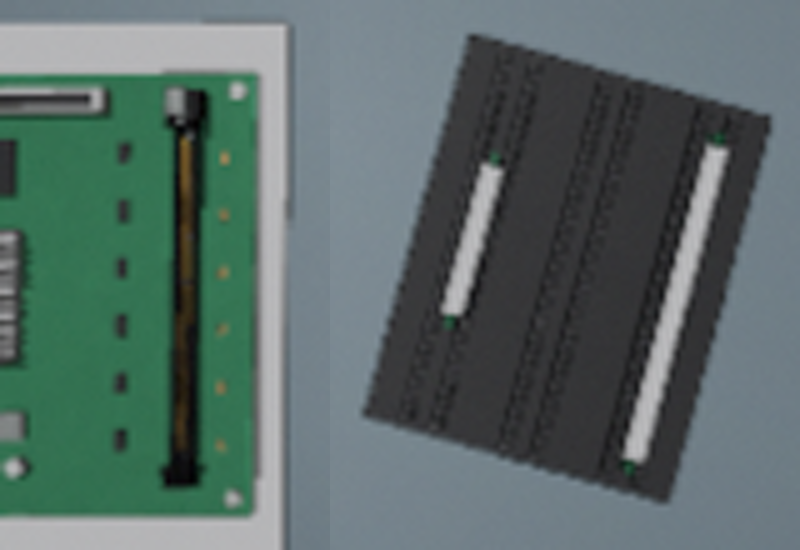

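View pics/z2.png

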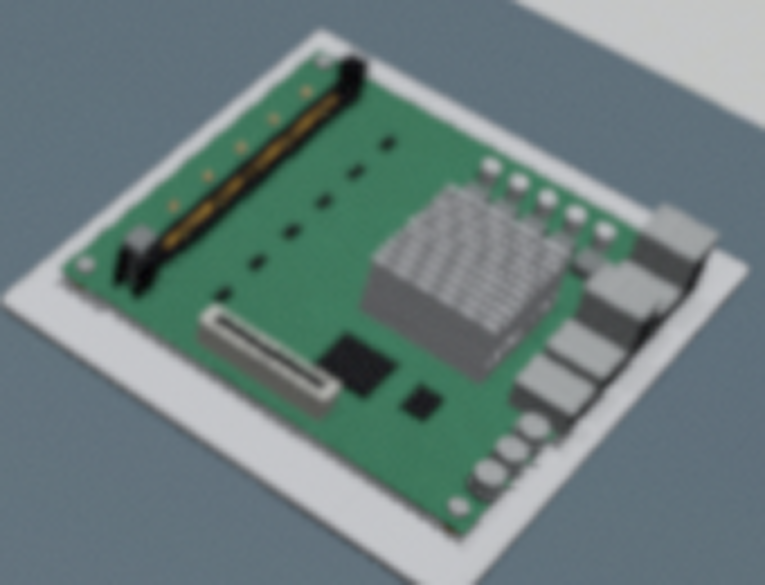

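View pics/z3.png

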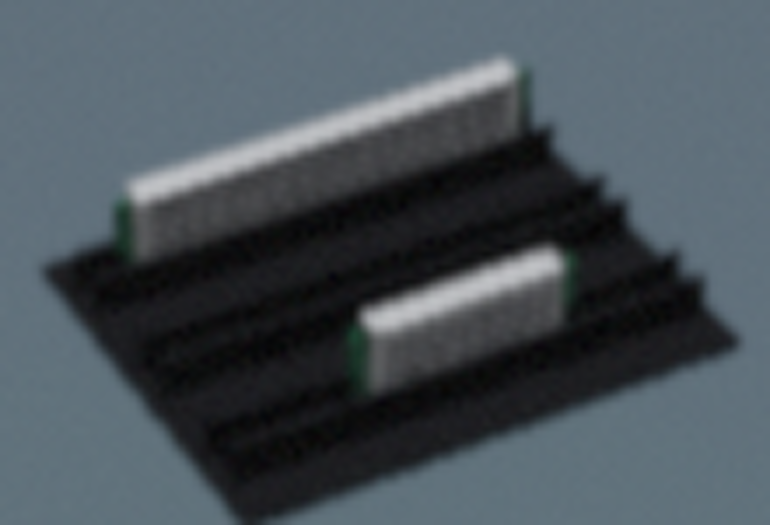

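```bash
cat > h.py <<'E'
import cv2,numpy as np
from bench import *
np.set_printoptions(precision=4,suppress=True)
def ray(d,px):
    p=cv2.undistortPoints(np.array(px,float).reshape(-1,1,2),d["K"],d["dist"]).reshape(-1,2)
    T=d["cam_to_world"];r=np.c_[p,np.ones(len(p))]@T[:3,:3].T
    return T[:3,3],r
def onz(d,px,z):
    o,r=ray(d,px);return o+r*((z-o[2])/r[:,2])[:,None]
def proj(d,P):
    T=d["cam_to_world"];R=T[:3,:3].T
    return cv2.projectPoints(np.array(P,float).reshape(-1,1,3),cv2.Rodrigues(R)[0],-R@T[:3,3],d["K"],d["dist"])[0].reshape(-1,2)
def line_of(mask,w=None):
    """centre line of mask: cv2.fitLine, ends, using weights as repeated? returns centre,dir,ext"""
    ys,xs=np.nonzero(mask);P=np.c_[xs,ys].astype(float);W=np.ones(len(P)) if w is None else w[ys,xs].astype(float)
    c=(P*W[:,None]).sum(0)/W.sum();Q=P-c
    u=np.linalg.svd((Q*W[:,None]).T@Q)[0][:,0]
    t=Q@u
    return c,u,t.min()-.5,t.max()+.5,len(P)
def biggest(m,roi):
    x,y,w,h=roi;z=np.zeros_like(m);z[y:y+h,x:x+w]=m[y:y+h,x:x+w]
    n,l,st,_=cv2.connectedComponentsWithStats(z.astype(np.uint8),connectivity=8)
    return l==1+st[1:,4].argmax()
E
cat > m.py <<'E'
from h import *
D={n:get_image(n) for n in("top","scene")}
def hsv(d):return cv2.cvtColor(d["pixels"],cv2.COLOR_BGR2HSV)
t=D["top"]["pixels"].astype(int);g=t.min(2)
for nm,roi in(("long",(350,240,44,95)),("short",(315,250,25,50))):
    m=biggest(g>120,roi);c,u,a,b,n=line_of(m,g-60)
    (cx,cy),sz,ang=cv2.minAreaRect(np.argwhere(m)[:,::-1].astype(np.float32))
    E=onz(D["top"],[c+a*u,c,c+b*u],.037);v=E[2]-E[0]
    if v[0]<0:E=E[::-1];v=-v
    print(nm,n,c,u,a,b,sz,"\n",E,"len",np.hypot(*v[:2]),"yaw",np.degrees(np.arctan2(v[1],v[0])))
# gold
for n,roi in(("top",(195,255,20,85)),("scene",(405,260,65,60))):
    H=hsv(D[n]).astype(int);m=(H[...,0]>10)&(H[...,0]<30)&(H[...,1]>90)&(H[...,2]>45)
    m=biggest(cv2.morphologyEx(m.astype(np.uint8),cv2.MORPH_CLOSE,np.ones((5,5)))>0,roi)
    c,u,a,b,k=line_of(m);print(n,"gold",k,c,u,a,b)
    for z in(.019,.025):
        E=onz(D[n],[c+a*u,c,c+b*u],z);v=E[2]-E[0];print(z,E.round(4).tolist(),np.hypot(*v[:2]),np.degrees(np.arctan2(v[1],v[0])))
# plate rectangle
m=biggest(g>120,(100,230,150,140));
# everything that's rig: non-mat
H=hsv(D["top"]).astype(int)
gm=biggest((H[...,0]>60)&(H[...,0]<85)&(H[...,1]>100),(110,240,120,110))
gm=cv2.morphologyEx(gm.astype(np.uint8),cv2.MORPH_CLOSE,np.ones((9,9)))
r=cv2.minAreaRect(np.argwhere(gm)[:,::-1].astype(np.float32));print("board",r,onz(D["top"],cv2.boxPoints(r),.012))
E
python3 m.py
```

```text
long 278 [368.5269 290.2352] [-0.2611  0.9653] -32.60294238437337 32.685080217280465 (4.345271110534668, 64.28773498535156) 
 [[ 0.4692 -0.2036  0.037 ]
 [ 0.5277 -0.2211  0.037 ]
 [ 0.5865 -0.2388  0.037 ]] len 0.1224903955444463 yaw -16.68711769077106
short 132 [327.8948 277.5585] [-0.2684  0.9633] -15.626149738509973 15.725366093846345 (4.53289794921875, 30.35668182373047) 
 [[ 0.5246 -0.1367  0.037 ]
 [ 0.5528 -0.1452  0.037 ]
 [ 0.581  -0.1536  0.037 ]] len 0.058935902016257896 yaw -16.742264627188664
top gold 96 [206.5938 287.0833] [-0.0235  0.9997] -20.563881526740122 27.423188114552268
0.019 [[0.578, 0.087, 0.019], [0.5386, 0.088, 0.019], [0.4863, 0.0892, 0.019]] 0.09170296454006077 178.6335192967581
0.025 [[0.5779, 0.0855, 0.025], [0.5387, 0.0865, 0.025], [0.4869, 0.0877, 0.025]] 0.09106108953894766 178.63351929675812
scene gold 141 [439.8582 287.9787] [-0.7538  0.6571] -26.085904865533426 25.242925650377938
0.019 [[0.4579, 0.0874, 0.019], [0.5181, 0.0866, 0.019], [0.5725, 0.0859, 0.019]] 0.11462691636803574 -0.7227627287278366
0.025 [[0.4642, 0.0901, 0.025], [0.5238, 0.0894, 0.025], [0.5777, 0.0887, 0.025]] 0.113579008340015 -0.7227627287278674
board ((176.0, 298.5), (87.0, 88.0), 90.0) [[0.6032 0.2353 0.012 ]
 [0.6001 0.0636 0.012 ]
 [0.4329 0.064  0.012 ]
 [0.4357 0.2334 0.012 ]]
```

```bash
cat > m2.py <<'E'
from h import *
from scipy.spatial.transform import Rotation as R
s=get_state();print(R.from_rotvec(s["tool_rot"]).as_matrix())
D={n:get_image(n) for n in("top","scene")}
d=D["top"];p=d["pixels"].astype(int);H=cv2.cvtColor(d["pixels"],cv2.COLOR_BGR2HSV)
# plate vs mat: gradient edges along right & lower & upper sides of the plate, subpixel by half-level crossing of min channel
g=p.min(2).astype(float)
def cross(prof,t):
    i=np.argmax(np.diff(np.sign(prof-t))!=0);return i+(t-prof[i])/(prof[i+1]-prof[i])
B=p[...,2].astype(float)
R_=[(np.float32(218+cross(B[y,218:245],145)),y) for y in range(255,345,3)]
U=[(x,237+cross(B[237:252,x],145)) for x in range(140,222,3)]
L=[(x,346+cross(B[346:365,x],145)) for x in range(140,222,3)]
for n,q in(("right",R_),("up",U),("low",L)):
    P=onz(d,q,.006);l=cv2.fitLine(P[:,:2].astype(np.float32),cv2.DIST_HUBER,0,.0005,.0001).ravel()
    print(n,l,np.degrees(np.arctan2(l[1],l[0])))
print(B[300,218:235],B[240:250,180])
# latch grey & dark towers profile along the slot
print("col profile", p[252:345,207].sum(1)//3)
print("row profiles y=262,300,336");[print(p[y,196:218].sum(1)//3) for y in(259,261,263,275,290,336)]
E
python3 m2.py
```

```text
[[-0.0005  0.937   0.3493]
 [ 0.0011  0.3493 -0.937 ]
 [-1.     -0.0001 -0.0012]]
right [ 1.     -0.0029  0.5203  0.0617] -0.1663074
up [0.0148 0.9999 0.6226 0.1266] 89.14913
low [0.0107 0.9999 0.4137 0.1429] 89.38805
[ 53.  52.  61. 106. 159. 181. 181. 182. 148. 114. 117. 117. 118. 117.
 116. 118. 118.] [111. 109. 110. 110. 133. 180. 182. 180. 182. 182.]
col profile [182 171 126  84  82  71  48  46  47  48  53  42  26  23  50  83  80  76
  73  74  71  70  72  72  73  69  63  54  48  47  47  45  49  55  57  62
  61  59  58  55  54  54  55  50  45  46  42  39  39  39  39  38  35  29
  25  24  25  25  26  25  23  26  30  29  27  25  22  23  28  28  26  24
  20  24  24  25  27  25  22  20  16   7   8  13   7  48  79  81  80  80
  82 132 180]
row profiles y=262,300,336
[ 82  82  82  83  82  84  85 115 140 144 112  46  33  27   4  33  71  84
  83  96 140 160]
[ 83  82  82  83  83  82  84 110 135 141 111  48  32  26   6  31  70  84
  85  85  84  85]
[84 83 82 82 83 84 74 52 27 68 72 42 32 16 12 32 69 85 85 85 87 86]
[84 84 83 83 83 83 84 83 59 15 65 72 41 19 35 70 85 85 86 85 86 85]
[85 84 82 83 85 84 86 86 62 18 45 58 41 29 67 84 84 84 84 84 83 85]
[79 81 80 81 82 80 56 14 10 14 12  7  9 28 63 82 81 82 81 80 81 81]
```

```bash
cat > m3.py <<'E'
from h import *
D={n:get_image(n) for n in("top","scene")}
d=D["top"];B=d["pixels"][...,2].astype(float);G=d["pixels"].astype(float)
def cross(prof,t):
    i=np.argmax(np.diff(np.sign(prof-t))!=0);return i+(t-prof[i])/(prof[i+1]-prof[i])
be=[(218+cross(B[y,218:226],115),y) for y in range(258,340,2)]
pe=[(224+cross(B[y,224:234],150),y) for y in range(250,350,2)]
for n,q,z in(("board",be,.0125),("plate",pe,.006)):
    P=onz(d,q,z);l=cv2.fitLine(P[:,:2].astype(np.float32),cv2.DIST_HUBER,0,.0005,.0001).ravel()
    print(n,l,np.degrees(np.arctan2(l[1],l[0])), "y at .518:",l[3]+(.518-l[2])*l[1]/l[0])
# black socket body left edge in top view (green->dark) columns, and gold ridge
S=d["pixels"].astype(float).sum(2)/3;
le=[(200+cross(S[y,200:210],50),y) for y in range(268,332,2)]
re=[(208+cross(S[y,208:216],55),y) for y in range(268,332,2)]
for n,q,z in(("bodyL",le,.025),("bodyR",re,.0135),("bodyR25",re,.025)):
    P=onz(d,q,z);l=cv2.fitLine(P[:,:2].astype(np.float32),cv2.DIST_HUBER,0,.0005,.0001).ravel()
    print(n,l,np.degrees(np.arctan2(l[1],l[0])), "y at .518:",l[3]+(.518-l[2])*l[1]/l[0])
print("latch",onz(d,[(204.6,257.5),(204.6,260),(204.6,262.5)],.0425))
s=D["scene"]["pixels"];cv2.imwrite("pics/z4.png",cv2.resize(s[250:320,395:475],None,fx=10,fy=8,interpolation=cv2.INTER_NEAREST)[:560])
cv2.imwrite("pics/z5.png",cv2.resize(d["pixels"][250:345,185:230],None,fx=9,fy=6,interpolation=cv2.INTER_NEAREST))
E
python3 m3.py
```

```text
board [ 1.     -0.0036  0.5208  0.0613] -0.20523903 y at .518: 0.0613562
plate [ 0.9999 -0.0172  0.5147  0.0532] -0.9831392 y at .518: 0.053182982
bodyL [ 0.9999 -0.0165  0.5167  0.0917] -0.9441588 y at .518: 0.0916393
bodyR [ 0.9999 -0.0112  0.5116  0.0832] -0.64261806 y at .518: 0.08311631
bodyR25 [ 0.9999 -0.0112  0.5123  0.0804] -0.64264387 y at .518: 0.08034455
latch [[0.5946 0.0859 0.0425]
 [0.5899 0.0859 0.0425]
 [0.5852 0.0859 0.0425]]
```

View pics/z4.png

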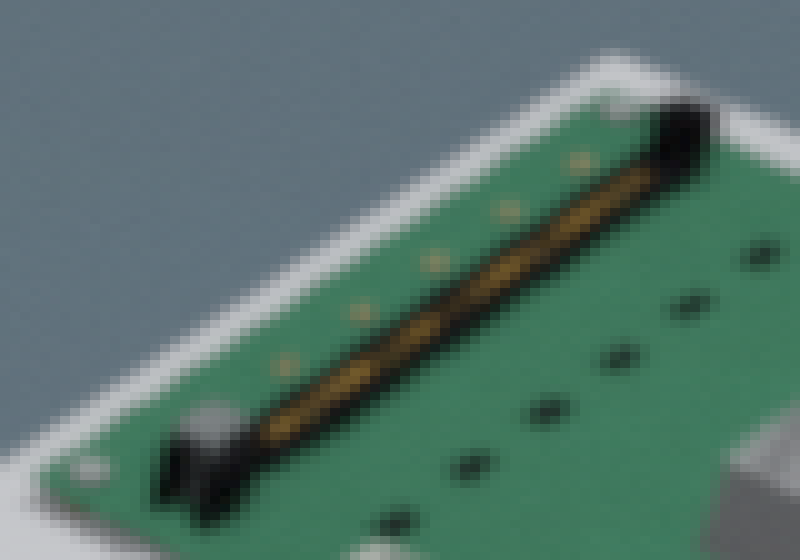

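View pics/z5.png

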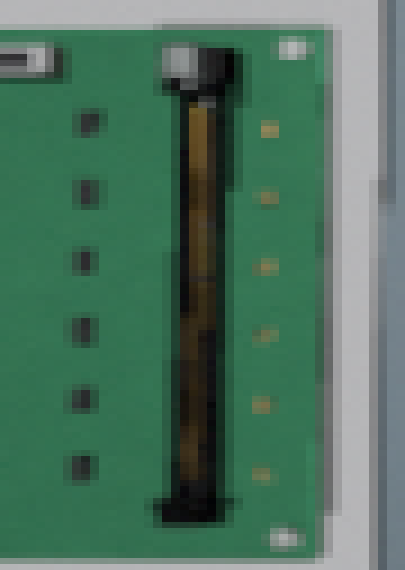

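Seat is about (0.518, 0.0873, 0.019) with yaw about −0.9°, and the latch is at the +x end. The long module's top centre is about (0.5278, −0.2212) with yaw −16.7°. I'll go to the latch with the fingers closed.

```bash
python3 -m handwheel '[{"xyz":[2.2,3.4,0],"angular":[0,0,-7]},{"xyz":[2.2,3.4,0],"angular":[0,0,-7]},{"xyz":[2.2,3.4,0],"angular":[0,0,-7.1]},{"xyz":[2.2,3.4,0],"angular":[0,0,0]},{"xyz":[2.2,3.4,0],"angular":[0,0,0]}]' 0 20
```

```text
time: 0.82
position: [0.3287, -0.4421, 0.2204]
tool_rot: [1.229, 1.196, -1.238]
ft_force: [1.1, -0.6, 0.6]
grip_width: 0.71
```

```bash
for i in 1; do python3 -m handwheel '[{"xyz":[2.0,3.6,0],"angular":[0,0,0]},{"xyz":[2.0,3.6,0],"angular":[0,0,0]},{"xyz":[2.0,3.6,0],"angular":[0,0,0]},{"xyz":[2.0,3.6,0],"angular":[0,0,0]},{"xyz":[2.0,3.6,0],"angular":[0,0,0]}]'; python3 -m handwheel '[{"xyz":[2.0,3.6,0],"angular":[0,0,0]},{"xyz":[2.0,3.6,0],"angular":[0,0,0]},{"xyz":[2.0,3.6,0],"angular":[0,0,0]},{"xyz":[2.0,3.6,0],"angular":[0,0,0]},{"xyz":[2.0,3.6,0],"angular":[0,0,0]}]'; done
cat > st.py <<'E'
from h import *
from scipy.spatial.transform import Rotation as R
s=get_state();M=R.from_rotvec(s["tool_rot"]).as_matrix()
print("t %.2f"%s["time"],"pos cm",s["position"]*100,"yaw %.2f"%np.degrees(np.arctan2(M[1,1],M[0,1])),"tilt(deg)",np.degrees(M[:2,0]),"F",s["ft_force"].round(1),"grip %.3f"%s["grip_width"])
E
python3 st.py
```

```text
time: 1.23
position: [0.429, -0.259, 0.2216]
tool_rot: [1.228, 1.191, -1.239]
ft_force: [1.5, -0.5, 0.9]
grip_width: 0.322
time: 1.65
position: [0.5287, -0.076, 0.2238]
tool_rot: [1.228, 1.185, -1.238]
ft_force: [0.6, -1.0, 0.1]
grip_width: 0.021
t 1.65 pos cm [52.8681 -7.6033 22.3821] yaw -1.99 tilt(deg) [ 0.0625 -0.5534] F [ 0.6 -1.   0.1] grip 0.021
```

```bash
python3 -m handwheel '[{"xyz":[0.8,3.6,-1.0],"angular":[0.3,0,0.5]},{"xyz":[0.8,3.6,-2.0],"angular":[0.25,0,0.5]},{"xyz":[0.8,3.6,-2],"angular":[0,0,0]},{"xyz":[0.6,3.4,-2],"angular":[0,0,0]},{"xyz":[0.4,2.8,-2],"angular":[0,0,0]}]'; python3 -m handwheel '[{"xyz":[0,0,0],"angular":[0,0,0]},{"xyz":[0,0,0],"angular":[0,0,0]}]' >/dev/null; python3 st.py
```

```text
time: 2.07
position: [0.5694, 0.1019, 0.1398]
tool_rot: [1.23, 1.189, -1.206]
ft_force: [-0.7, -1.5, -1.1]
grip_width: 0.004
t 2.23 pos cm [56.5971 11.1156 13.5501] yaw -0.13 tilt(deg) [0.6735 0.349 ] F [ 0.3 -1.   0.8] grip 0.007
```

```bash
python3 -m handwheel '[{"xyz":[-0.5,-1.2,-2.0],"angular":[-0.35,0.67,-0.77]},{"xyz":[-0.3,-1.2,-2.0],"angular":[0,0,0]},{"xyz":[0,0,-2],"angular":[0,0,0]},{"xyz":[0,0,-0.8],"angular":[0,0,0]},{"xyz":[0,0,0],"angular":[0,0,0]}]'; python3 st.py; python3 - <<'E'
from h import *
s=get_image("scene")["pixels"];t=get_image("top")["pixels"]
cv2.imwrite("pics/a1.png",np.hstack([cv2.resize(s[180:330,370:520],(400,400)),cv2.resize(t[230:350,150:270],(400,400))]))
E
```

```text
time: 2.65
position: [0.5598, 0.0832, 0.0687]
tool_rot: [1.224, 1.195, -1.22]
ft_force: [-0.4, 0.5, 0.4]
grip_width: 0.009
t 2.65 pos cm [55.9816  8.3242  6.873 ] yaw -1.07 tilt(deg) [ 0.3092 -0.1104] F [-0.4  0.5  0.4] grip 0.009
```

View pics/a1.png

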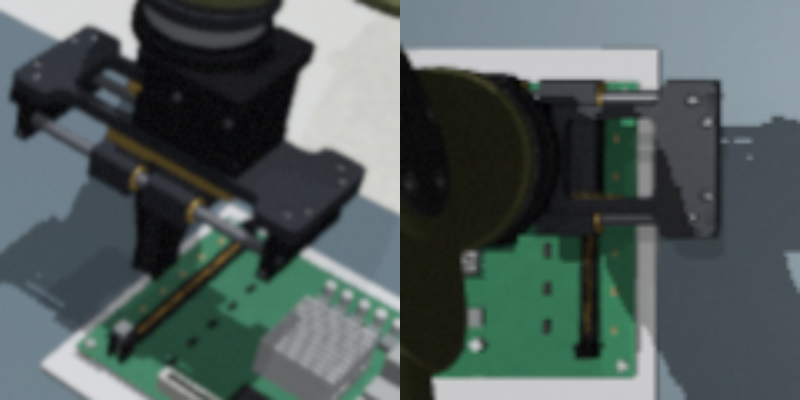

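The gripper stands over the slot with the fingertips inboard of the latch, which is at (120,335) in the left crop. I'll go down next.

```bash
python3 -m handwheel '[{"xyz":[-0.1,0.15,-1.4],"angular":[0.1,0.3,0.1]},{"xyz":[0,0.15,-0.8],"angular":[0,0,0]},{"xyz":[0,0,0],"angular":[0,0,0]}]'; python3 st.py
```

```text
time: 3.0
position: [0.5629, 0.0875, 0.0505]
tool_rot: [1.227, 1.195, -1.215]
ft_force: [-0.5, -0.4, -0.9]
grip_width: 0.005
t 3.00 pos cm [56.2925  8.749   5.046 ] yaw -0.99 tilt(deg) [0.5278 0.0531] F [-0.5 -0.4 -0.9] grip 0.005
```

```bash
python3 -m handwheel '[{"xyz":[0,0,0],"angular":[0,0,0]}]'>/dev/null; python3 st.py;python3 -m handwheel '[{"xyz":[0,0,0],"angular":[0,0,0]}]'>/dev/null; python3 st.py;python3 -m handwheel '[{"xyz":[0,0,-1.0],"angular":[0,0,0]}]'>/dev/null; python3 st.py;python3 -m handwheel '[{"xyz":[0,0,0],"angular":[0,0,0]}]'>/dev/null; python3 st.py
```

```text
t 3.08 pos cm [56.2951  8.7809  5.0322] yaw -0.96 tilt(deg) [0.5184 0.0642] F [ 0.3  0.5 -0.9] grip 0.002
t 3.17 pos cm [56.2978  8.8194  5.0365] yaw -0.92 tilt(deg) [0.5171 0.0756] F [ 0.   0.3 -0. ] grip 0.005
t 3.25 pos cm [56.4811  8.8769  4.2102] yaw -0.91 tilt(deg) [0.7545 0.0963] F [0.7 0.4 0.4] grip 0.007
t 3.33 pos cm [56.3569  8.8545  4.0377] yaw -0.90 tilt(deg) [0.6057 0.0773] F [-0.4 -0.4 -0.6] grip 0.005
```

```bash
python3 -m handwheel '[{"xyz":[0.5,-0.12,-0.1],"angular":[0,0.5,0]},{"xyz":[0.3,-0.1,0],"angular":[0,0,0]},{"xyz":[0,0,0],"angular":[0,0,0]}]'>/dev/null; python3 st.py;python3 -m handwheel '[{"xyz":[0.3,0,0],"angular":[0,0,0]}]'>/dev/null; python3 st.py
```

```text
t 3.58 pos cm [57.2327  8.6229  3.9016] yaw -0.88 tilt(deg) [0.0578 0.07  ] F [1.5 0.4 0.2] grip 0.008
t 3.67 pos cm [57.532   8.6184  3.8908] yaw -0.88 tilt(deg) [0.0243 0.072 ] F [-0.  -0.7 -0.6] grip 0.002
```

```bash
for k in 1; do python3 -m handwheel '[{"xyz":[0.3,0,0],"angular":[0,0,0]}]'>/dev/null; python3 st.py;python3 -m handwheel '[{"xyz":[0.2,0,0],"angular":[0,0,0]}]'>/dev/null; python3 st.py;python3 -m handwheel '[{"xyz":[0.2,0,0],"angular":[0,0,0]}]'>/dev/null; python3 st.py; done
```

```text
t 3.75 pos cm [57.7456  8.6188  3.8821] yaw -0.90 tilt(deg) [-0.1336  0.0618] F [-6.9  0.1  4.9] grip 0.008
t 3.83 pos cm [57.7901  8.623   3.8691] yaw -0.90 tilt(deg) [-0.3775  0.0295] F [-7.1 -0.7  5.8] grip 0.003
t 3.92 pos cm [57.8103  8.6262  3.8575] yaw -0.89 tilt(deg) [-0.6364 -0.0167] F [-6.6 -0.3  5. ] grip 0.007
```

```bash
python3 -m handwheel '[{"xyz":[0.4,0,0],"angular":[0,0.3,0]}]'>/dev/null; python3 st.py;python3 -m handwheel '[{"xyz":[0.5,0,0],"angular":[0,0.3,0]}]'>/dev/null; python3 st.py
```

```text
t 4.00 pos cm [57.9204  8.6258  3.8425] yaw -0.86 tilt(deg) [-1.3014 -0.098 ] F [-8.8 -1.4  8.2] grip 0.004
t 4.08 pos cm [58.249   8.6285  3.8385] yaw -0.84 tilt(deg) [-1.833  -0.1532] F [-0.1 -0.1 -0.2] grip 0.008
```

```bash
python3 -m handwheel '[{"xyz":[-0.6,0,0],"angular":[0,1,0]},{"xyz":[0,-0.5,3],"angular":[0,1,0]},{"xyz":[0,-3.5,3],"angular":[0,0,-3]},{"xyz":[-0.5,-3.8,2],"angular":[0,0,-6]},{"xyz":[-0.5,-3.8,0],"angular":[0,0,-6]}]' 3.5 20;python3 st.py;  python3 - <<'E'
from h import *
s=get_image("scene")["pixels"];t=get_image("top")["pixels"]
cv2.imwrite("pics/a2.png",np.hstack([cv2.resize(s[240:330,390:480],(400,400)),cv2.resize(t[240:350,150:260],(400,400))]))
E
```

```text
time: 4.5
position: [0.5658, -0.0177, 0.1196]
tool_rot: [1.381, 1.138, -1.446]
ft_force: [1.2, 0.1, -0.3]
grip_width: 0.3
t 4.50 pos cm [56.5841 -1.7656 11.958 ] yaw -15.04 tilt(deg) [-3.8244  1.5176] F [ 1.2  0.1 -0.3] grip 0.300
```

View pics/a2.png

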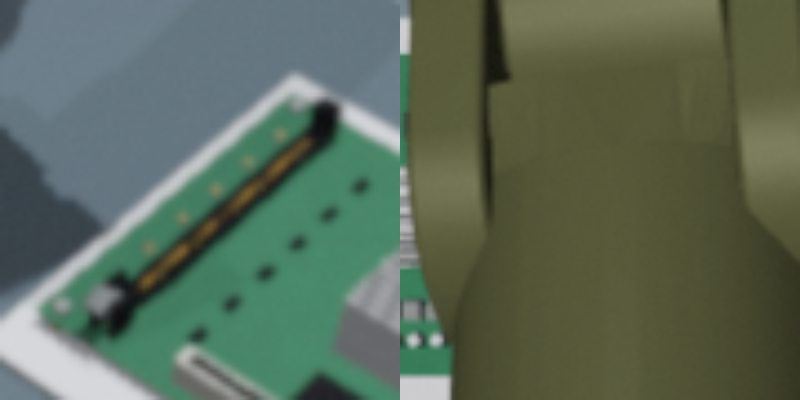

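Scene view: the grey tab at (107,297) now leans outboard of the black tower, so the latch is open. Moving on to the module.

```bash
python3 -m handwheel '[{"xyz":[-0.8,-3.9,0],"angular":[-0.8,-2,-0.5]},{"xyz":[-0.8,-3.9,0],"angular":[-0.7,-1.8,0]},{"xyz":[-0.8,-3.9,0],"angular":[0,0,0]},{"xyz":[-0.6,-3.0,-1],"angular":[0,0,0]},{"xyz":[-0.3,-1.5,-1],"angular":[0,0,0]}]' >/dev/null;python3 -m handwheel '[{"xyz":[0,0,0],"angular":[0,0,0]},{"xyz":[0,0,0],"angular":[0,0,0]}]'>/dev/null;python3 st.py;  python3 - <<'E'
from h import *
s=get_image("scene")["pixels"];t=get_image("top")["pixels"]
cv2.imwrite("pics/a3.png",np.hstack([cv2.resize(s[170:290,240:400],(400,300)),cv2.resize(t[240:350,150:260],(400,300))]))
E
```

```text
t 5.18 pos cm [ 52.9855 -19.0703   9.6984] yaw -16.36 tilt(deg) [ 0.131  -0.4232] F [0.6 0.5 0.1] grip 0.403
```

View pics/a3.png

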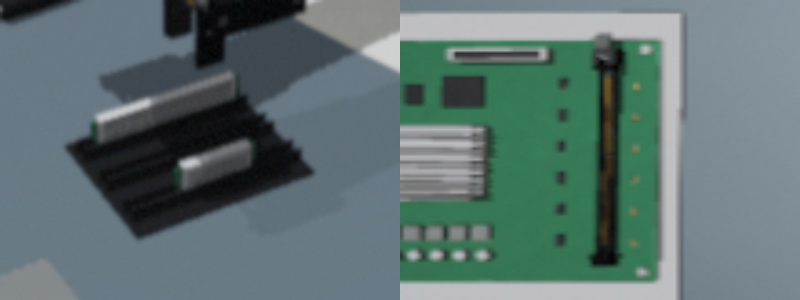

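Top crop confirms the latch is open, with the tab beyond the tower at (603,42). In the scene crop the fingers hover short of the module.

```bash
python3 -m handwheel '[{"xyz":[-0.2,-2.0,-1],"angular":[0.4,0.1,-0.3]},{"xyz":[0,-1.0,-1],"angular":[0,0,0]},{"xyz":[0,0,0],"angular":[0,0,0]},{"xyz":[0,0,0],"angular":[0,0,0]}]' >/dev/null;python3 st.py
```

```text
t 5.62 pos cm [ 53.2734 -21.186    7.8379] yaw -15.84 tilt(deg) [0.289  0.1311] F [-0.7  0.4  0.6] grip 0.403
```

```bash
python3 -m handwheel '[{"xyz":[-0.5,-0.9,-1.5],"angular":[-0.1,0.3,-0.9]},{"xyz":[0,0,-1.2],"angular":[0,0,0]},{"xyz":[0,0,0],"angular":[0,0,0]},{"xyz":[0,0,0],"angular":[0,0,0]}]' >/dev/null;python3 st.py; python3 - <<'E'
from h import *
s=get_image("scene")["pixels"];t=get_image("top")["pixels"]
cv2.imwrite("pics/a4.png",np.hstack([cv2.resize(s[170:290,240:400],(400,300)),cv2.resize(t[220:350,290:420],(400,400))[:300]]))
E
```

```text
t 5.95 pos cm [ 52.8668 -21.7134   4.9155] yaw -16.52 tilt(deg) [0.0106 0.099 ] F [-0.5  0.2 -0.1] grip 0.400
```

View pics/a4.png

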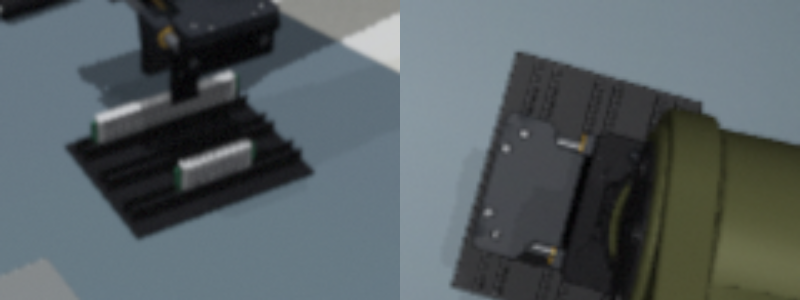

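```bash
python3 - <<'E'
from h import *
d=get_image("scene")
y=np.radians(-16.6);u=np.array([np.cos(y),np.sin(y),0]);v=np.array([-np.sin(y),np.cos(y),0])
c=np.array([.5278,-.2212,.037]);p=np.array([.5287,-.2171,.0492])
q=proj(d,[c,c+.061*u,c-.061*u,p+v*.0175,p+v*.0325,p+v*.0325+u*.0095,p+v*.0325-u*.0095]);print((q-[240,170])*2.5)
E
python3 -m handwheel '[{"xyz":[0,-0.4,-1.2],"angular":[0,0,0]},{"xyz":[0,0,-0.9],"angular":[0,0,0]},{"xyz":[0,0,-0.4],"angular":[0,0,0]},{"xyz":[0,0,0],"angular":[0,0,0]}]' >/dev/null;python3 st.py
```

```text
[[166.9457  91.2751]
 [ 97.4755 114.1652]
 [233.4998  69.3664]
 [180.8676  93.0234]
 [190.5072 103.2713]
 [179.6352 106.9197]
 [201.3043  99.6484]]
t 6.43 pos cm [ 53.0221 -22.2073   2.3859] yaw -16.51 tilt(deg) [ 0.2269 -0.0061] F [-0.4  0.6  0.2] grip 0.402
```

```bash
python3 -m handwheel '[{"xyz":[-0.2,0.05,-0.3],"angular":[0,0.2,0]},{"xyz":[0,0,0],"angular":[0,0,0]}]' >/dev/null;python3 st.py;python3 -m handwheel '[{"xyz":[0,0,0],"angular":[0,0,0]},{"xyz":[0,0,0],"angular":[0,0,0]},{"xyz":[0,0,0],"angular":[0,0,0]},{"xyz":[0,0,0],"angular":[0,0,0]},{"xyz":[0,0,0],"angular":[0,0,0]}]' 0.4 30 >/dev/null;python3 st.py
```

```text
t 6.60 pos cm [ 52.7592 -22.1406   1.9836] yaw -16.52 tilt(deg) [-0.0576  0.0345] F [-0.1 -0.2 -0.3] grip 0.403
t 7.02 pos cm [ 52.814  -22.1405   2.0508] yaw -16.51 tilt(deg) [0.0059 0.0068] F [0.3 0.6 0.6] grip 0.117
```

```bash
python3 -m handwheel '[{"xyz":[0,0,0],"angular":[0,0,0]},{"xyz":[0,0,0],"angular":[0,0,0]}]' >/dev/null;python3 st.py;python3 -m handwheel '[{"xyz":[0,0,0],"angular":[0,0,0]},{"xyz":[0,0,0],"angular":[0,0,0]}]' >/dev/null;python3 st.py;
```

```text
t 7.18 pos cm [ 52.8365 -22.1097   2.0723] yaw -16.50 tilt(deg) [0.0335 0.0192] F [-0.5 -0.3  0.1] grip 0.088
t 7.35 pos cm [ 52.8329 -22.1168   2.0754] yaw -16.50 tilt(deg) [0.0341 0.0097] F [-0.8 -0.5 -0.2] grip 0.087
```

```bash
python3 -m handwheel '[{"xyz":[0,0,1.0],"angular":[0,0,0]},{"xyz":[0,0,2],"angular":[0,0,0]},{"xyz":[0,0,3],"angular":[0,0,0]},{"xyz":[0,0,2],"angular":[0,0,0]},{"xyz":[0,0,0],"angular":[0,0,0]}]' >/dev/null;python3 st.py; python3 - <<'E'
from h import *
s=get_image("scene")["pixels"];t=get_image("top")["pixels"]
cv2.imwrite("pics/a5.png",np.hstack([cv2.resize(s[150:270,240:400],(400,300)),cv2.resize(t[220:350,290:420],(400,400))[:300]]))
E
```

```text
t 7.77 pos cm [ 52.6136 -22.0238  10.4121] yaw -16.47 tilt(deg) [-0.2117  0.1389] F [ 0.7 -0.8 -0.9] grip 0.088
```

View pics/a5.png

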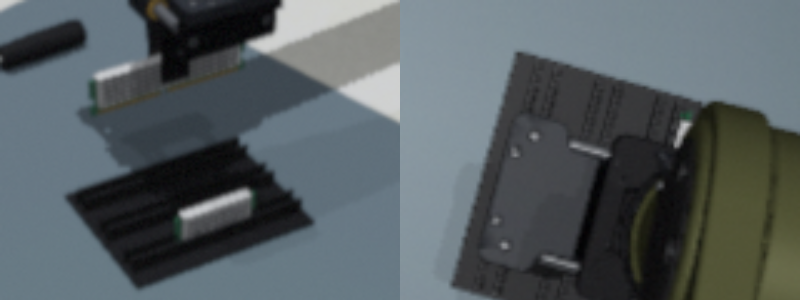

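```bash
python3 -m handwheel '[{"xyz":[0,2.5,0.3],"angular":[0,0,2]},{"xyz":[0,3.5,0],"angular":[0,0,4]},{"xyz":[0,3.5,0],"angular":[0,0,4]},{"xyz":[0,3.5,0],"angular":[0,0,3]},{"xyz":[0,3.5,0],"angular":[0,0,1]}]'>/dev/null;python3 st.py;python3 -m handwheel '[{"xyz":[0,3.5,0],"angular":[0,0,0]},{"xyz":[0,3.5,0],"angular":[0,0,0]},{"xyz":[0,2.5,0],"angular":[0,0,0]},{"xyz":[0,1,0],"angular":[0,0,0]},{"xyz":[0,0,0],"angular":[0,0,0]}]'>/dev/null;python3 st.py;python3 -m handwheel '[{"xyz":[0,0,0],"angular":[0,0,0]},{"xyz":[0,0,0],"angular":[0,0,0]}]'>/dev/null;python3 st.py
```

```text
t 8.28 pos cm [51.7644 -5.9187  9.7284] yaw -2.83 tilt(deg) [-0.9998 -0.0237] F [1.1 0.3 0.1] grip 0.088
t 8.70 pos cm [50.9449  6.1735  9.0915] yaw -1.87 tilt(deg) [-1.6643  0.2229] F [ 0.1  0.5 -1.4] grip 0.089
t 8.87 pos cm [50.824   6.0136  8.9288] yaw -1.84 tilt(deg) [-1.8485  0.1584] F [-0.5 -0.4 -0.7] grip 0.086
```

```bash
python3 -m handwheel '[{"xyz":[0.5,1.3,-0.3],"angular":[-0.16,-0.9,0.5]},{"xyz":[0.5,1.2,-0.3],"angular":[0,-0.9,0.4]},{"xyz":[0,0,0],"angular":[0,0,0]},{"xyz":[0,0,0],"angular":[0,0,0]}]'>/dev/null;python3 st.py;python3 - <<'E'
from h import *
s=get_image("scene")["pixels"];t=get_image("top")["pixels"]
cv2.imwrite("pics/b1s.png",s);cv2.imwrite("pics/b1t.png",t)
cv2.imwrite("pics/b1.png",np.hstack([cv2.resize(s[200:330,380:510],(400,400)),cv2.resize(t[235:355,150:270],(400,400))]))
E
```

```text
t 9.20 pos cm [51.9327  7.6966  8.1625] yaw -1.60 tilt(deg) [-0.0848 -0.2302] F [-0.9 -0.7 -1. ] grip 0.091
```

View pics/b1.png

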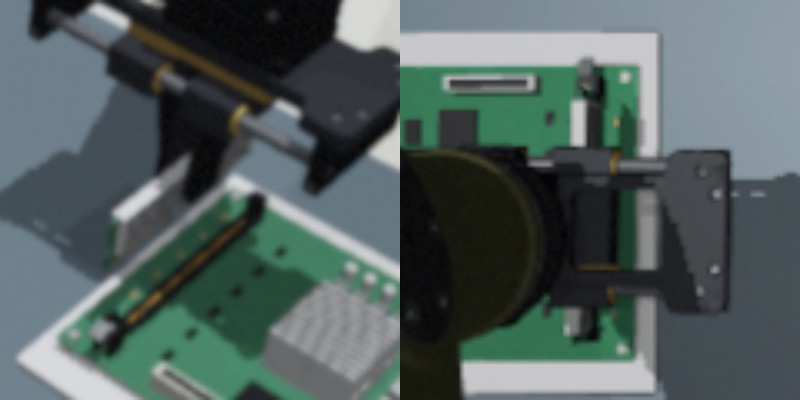

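Both module ends show in the top crop, at (583,120) and (580,320). I'll bring it to just above the towers and compare the lines.

```bash
python3 -m handwheel '[{"xyz":[-0.05,0.7,-0.9],"angular":[0.23,-0.1,0.7]},{"xyz":[-0.05,0.3,-0.8],"angular":[0,0,0]},{"xyz":[0,0,-0.4],"angular":[0,0,0]},{"xyz":[0,0,0],"angular":[0,0,0]}]'>/dev/null;python3 st.py;python3 -m handwheel '[{"xyz":[0,0,0],"angular":[0,0,0]}]'>/dev/null;python3 st.py
```

```text
t 9.63 pos cm [51.8386  8.5757  5.8816] yaw -1.03 tilt(deg) [ 0.033  -0.0146] F [-0.1  0.1 -0.2] grip 0.089
t 9.72 pos cm [51.795   8.5767  5.8231] yaw -1.01 tilt(deg) [-0.0303 -0.0149] F [ 0.3  0.7 -0.5] grip 0.089
```

```bash
python3 - <<'E'
from h import *
S=get_image("scene");T=get_image("top");s=S["pixels"];t=T["pixels"]
cv2.imwrite("pics/b2s.png",s);cv2.imwrite("pics/b2t.png",t)
cv2.imwrite("pics/b2.png",np.hstack([cv2.resize(s[230:330,390:490],(400,400),interpolation=cv2.INTER_CUBIC),cv2.resize(t[245:345,170:240],(280,400),interpolation=cv2.INTER_CUBIC)]))
# module top strip in top view
g=t.min(2).astype(float)
for y in list(range(262,284,2))+list(range(322,340,2)): print(y,g[y,196:216].astype(int))
E
```

```text
262 [58 57 58 58 58 57 56 54 38 12 44 59 52 30  3 23 51 60 60 59]
264 [58 58 58 58 58 58 45 20 34 35 24 19 11  6 18 28 50 60 59 60]
266 [ 59  59  59 107 142 148 146 120  73  45  44  50  39   8  25  32  44  54
  56  58]
268 [ 51  57  59 127 184 201 199 171 104  37  42  44  26  13  27  31  31  49
  59  60]
270 [ 47  58  59 129 183 199 199 162  86  36  42  41  25  12  25  29  31  30
  69  81]
272 [ 58  58  59 127 184 200 199 155  69  40  40  37  26  14  24  32  29  31
  52  78]
274 [ 59  58  58 134 189 200 199 151  60  41  45  42  28  15  27  30  32  31
  32  49]
276 [ 59  59  59 152 199 200 199 149  52  37  41  46  32  16  26  31  30  31
  51  61]
278 [ 56  56  56 143 186 187 187 139  44  32  35  40  29  16  26  30  29  28
  47  60]
280 [46 48 48 49 49 48 48 49 47 49 50 48 50 50 49 38 14 15 49 60]
282 [65 64 66 66 65 65 66 66 67 68 68 66 68 69 67 54 24 34 44 51]
322 [26 23 24 26 25 30 29 28 30 29 31 30 30 30 28 25 34 41 39 38]
324 [27 26 28 29 31 28 27 30 29 30 28 30 30 31 22 20 23 33 27 26]
326 [26 23 59 81 81 80 62 37 32 31 25 18 17 21 24 23 25 28 27 27]
328 [ 47  39  89 120 118 122  95  44  37  38  31  15  12  26  32  30  30  51
  50  36]
330 [ 53  55  94 119 120 124 100  44  38  37  31  16  13  22  29  32  31  40
  46  39]
332 [ 53  49 114 139 119 124 101  54  54  45  29  14   8  19  25  31  30  32
  31  31]
334 [ 52  53 102 116  85  80  60  32  22  18  14  10   6  11  27  30  30  32
  32  29]
336 [52 52 51 52 47 32 15 17 17 15  6  7  8 19 44 58 46 33 31 31]
338 [53 52 51 52 55 52 53 52 51 51 52 51 54 57 58 56 56 47 35 64]
```

View pics/b2.png

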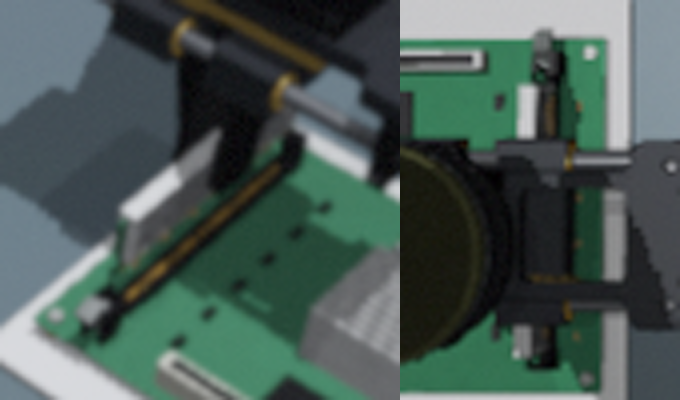

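```bash
python3 - <<'E'
from h import *
T=get_image("top");g=cv2.imread("pics/b2t.png").min(2).astype(float)
def ed(row,a,b,bgL,bgR):
    w=g[row,a:b];m=np.median(np.sort(w)[-3:]);
    i=np.arange(a,b);k=w.argmax()
    L=[j for j in range(k,0,-1) if w[j-1]<(m+bgL)/2][0];l=L-1+((m+bgL)/2-w[L-1])/(w[L]-w[L-1])
    R=[j for j in range(k,len(w)-1) if w[j+1]<(m+bgR)/2][0];r=R+(w[R]-(m+bgR)/2)/(w[R]-w[R+1])
    return a+l,a+r
P=[];
for y in list(range(267,279)):P.append((*ed(y,196,208,58,40),y))
for y in(328,329,330,331):P.append((*ed(y,196,206,50,40),y))
P=np.array(P);print(P[::3])
c=onz(T,np.c_[(P[:,0]+P[:,1])/2,P[:,2]],.0745)
L=onz(T,np.c_[P[:,0],P[:,2]],.0745)
for q in(c,L):
    l=np.polyfit(q[:,0],q[:,1],1);print("yaw",np.degrees(l[0]),"y at .518",np.polyval(l,.518))
# ends
print(onz(T,[(201,265.2),(201,265.5)],.0745))
E
```

```text
[[199.0182 203.8413 267.    ]
 [198.9929 203.5592 270.    ]
 [199.0351 203.3837 273.    ]
 [198.7473 203.3041 276.    ]
 [197.92   202.2941 328.    ]
 [197.8293 202.3585 331.    ]]
yaw -1.1156534490611643 y at .518 0.08482133304152546
yaw -1.071514596444974 y at .518 0.08889225217445156
[[0.5796 0.0843 0.0745]
 [0.579  0.0843 0.0745]]
```

```bash
python3 - <<'E'
from h import *
S=get_image("scene");g=cv2.imread("pics/b2s.png").min(2).astype(float)
y=np.radians(-1.0);u=np.array([np.cos(y),np.sin(y),0]);v=np.array([-np.sin(y),np.cos(y),0])
c=np.array([.518,.0858,.0745])
# sample along v on plane z=.0745 at several s, intensity profile
for s_ in(.056,.05,.044,.038,.032,.026):
    q=np.array([c+u*s_+v*w for w in np.arange(-.012,.0125,.001)])
    p=proj(S,q).astype(np.float32);I=cv2.remap(g.astype(np.float32),p[:,:1],p[:,1:],cv2.INTER_LINEAR).ravel()
    print(s_,I.astype(int))
# module lower edge end: project expected corners
print(proj(S,[c+u*.061,c+u*.061-[0,0,.026],c+u*.0667-[0,0,.033]]))
E
python3 - <<'E'
import cv2
s=cv2.imread("pics/b2s.png");cv2.imwrite("pics/b3.png",cv2.resize(s[260:320,405:475],None,fx=11,fy=9.5,interpolation=cv2.INTER_NEAREST))
E
```

```text
0.056 [ 57  56  56  57  58  63  78 105 138 169 193 206 211 212 209 200 182 158
 126  97  81  75  73  71  68]
0.05 [ 57  56  57  56  57  63  77 100 134 169 194 207 211 212 210 204 189 163
 127  97  81  75  73  71  69]
0.044 [ 57  56  56  56  58  65  79 107 145 176 199 207 211 212 208 199 184 153
 118  90  74  70  65  64  63]
0.038 [ 58  58  59  58  57  64  75 106 138 170 192 204 211 211 208 200 185 157
 124  92  73  66  63  63  63]
0.032 [ 57  57  57  57  59  63  78 103 133 164 181 188 182 170 159 146 129 108
  87  73  66  62  61  61  62]
0.026 [ 56  55  56  56  53  52  57  67  83  98 111 120 124 126 124 119 109  97
  83  72  65  61  55  47  36]
[[422.478  281.9892]
 [420.2983 293.6078]
 [417.597  298.4594]]
```

View pics/b3.png

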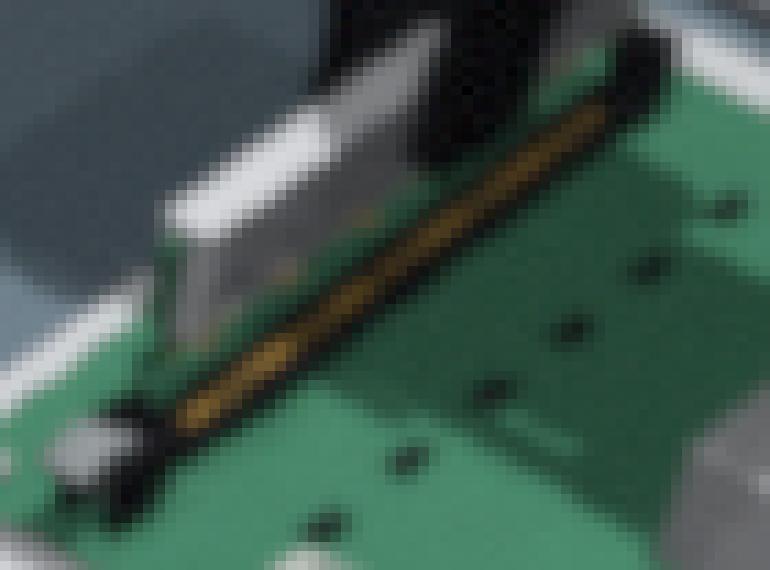

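```bash
python3 -m handwheel '[{"xyz":[0,0.22,0],"angular":[0,0,0]},{"xyz":[0,0,0],"angular":[0,0,0]},{"xyz":[0,0,0],"angular":[0,0,0]}]'>/dev/null;python3 st.py; python3 - <<'E'
from h import *
S=get_image("scene");T=get_image("top");s=S["pixels"];t=T["pixels"]
cv2.imwrite("pics/b4s.png",s);cv2.imwrite("pics/b4t.png",t)
cv2.imwrite("pics/b4.png",np.hstack([cv2.resize(s[250:320,400:470],(490,490),interpolation=cv2.INTER_CUBIC),cv2.resize(t[250:345,185:230],(232,490),interpolation=cv2.INTER_CUBIC)]))
E
```

```text
t 10.17 pos cm [51.9245  8.8061  5.9739] yaw -1.05 tilt(deg) [ 0.1401 -0.0195] F [-0.1  0.  -1.1] grip 0.092
```

View pics/b4.png

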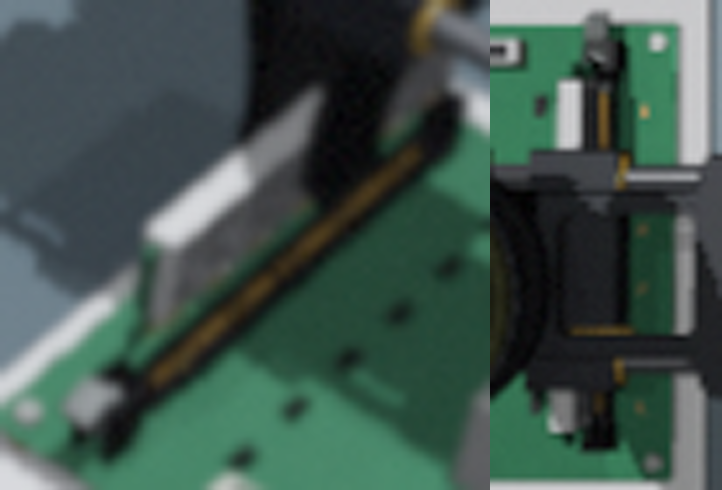

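```bash
python3 -m handwheel '[{"xyz":[-0.15,0,-0.4],"angular":[0,0.1,0.05]},{"xyz":[0,0,-0.3],"angular":[0,0,0]},{"xyz":[0,0,0],"angular":[0,0,0]}]'>/dev/null;python3 st.py;python3 -m handwheel '[{"xyz":[0,0,-0.3],"angular":[0,0,0]},{"xyz":[0,0,0],"angular":[0,0,0]}]'>/dev/null;python3 st.py
```

```text
t 10.52 pos cm [51.7724  8.7961  5.2313] yaw -1.00 tilt(deg) [ 0.0596 -0.0291] F [-0.   0.3 -0.5] grip 0.089
t 10.68 pos cm [51.7454  8.7825  4.865 ] yaw -1.00 tilt(deg) [ 0.0241 -0.0348] F [ 0.7  0.1 -0.4] grip 0.088
```

```bash
python3 -m handwheel '[{"xyz":[0.05,0.03,-0.3],"angular":[0,0,0]},{"xyz":[0,0,0],"angular":[0,0,0]}]'>/dev/null;python3 st.py;python3 -m handwheel '[{"xyz":[0,0,-0.2],"angular":[0,0,0]},{"xyz":[0,0,0],"angular":[0,0,0]}]'>/dev/null;python3 st.py;python3 - <<'E'
from h import *
S=get_image("scene");T=get_image("top");s=S["pixels"];t=T["pixels"]
cv2.imwrite("pics/b5s.png",s);cv2.imwrite("pics/b5t.png",t)
cv2.imwrite("pics/b5.png",np.hstack([cv2.resize(s[250:320,400:470],(490,490),interpolation=cv2.INTER_CUBIC),cv2.resize(t[250:345,185:230],(232,490),interpolation=cv2.INTER_CUBIC)]))
E
```

```text
t 10.85 pos cm [51.7916  8.7844  4.5196] yaw -1.01 tilt(deg) [ 0.0069 -0.0548] F [-1.4 -0.3 -1.3] grip 0.083
t 11.02 pos cm [51.7866  8.7837  4.2828] yaw -1.01 tilt(deg) [-0.0091 -0.051 ] F [-0.8  0.8 -0.5] grip 0.088
```

View pics/b5.png

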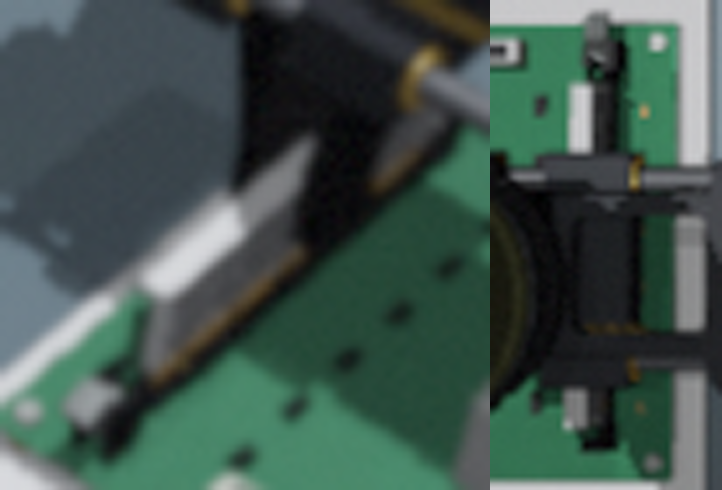

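```bash
python3 -m handwheel '[{"xyz":[0,0.02,-0.15],"angular":[0,0,0]},{"xyz":[0,0,0],"angular":[0,0,0]}]'>/dev/null;python3 st.py;python3 -m handwheel '[{"xyz":[0,0,-0.15],"angular":[0,0,0]},{"xyz":[0,0,0],"angular":[0,0,0]}]'>/dev/null;python3 st.py
```

```text
t 11.28 pos cm [51.8332  8.7909  4.1772] yaw -1.00 tilt(deg) [ 0.0477 -0.0729] F [-0.2 -0.6 -1.2] grip 0.088
t 11.45 pos cm [51.8537  8.7881  4.0295] yaw -1.01 tilt(deg) [ 0.0732 -0.0726] F [ 0.2  0.4 -0.6] grip 0.086
```

```bash
python3 -m handwheel '[{"xyz":[0,0,-0.15],"angular":[0,0,0]},{"xyz":[0,0,0],"angular":[0,0,0]}]'>/dev/null;python3 st.py;python3 -m handwheel '[{"xyz":[0,0,-0.15],"angular":[0,0,0]},{"xyz":[0,0,0],"angular":[0,0,0]}]'>/dev/null;python3 st.py
```

```text
t 11.62 pos cm [51.868   8.7978  3.9146] yaw -1.01 tilt(deg) [ 0.089  -0.0831] F [-1.2 -0.3  0.9] grip 0.092
t 11.78 pos cm [51.8789  8.7906  3.8651] yaw -0.99 tilt(deg) [ 0.0897 -0.1392] F [-1.7 -1.6  3.1] grip 0.090
```

```bash
python3 -m handwheel '[{"xyz":[0,0,-0.2],"angular":[0,0,0]},{"xyz":[0,0,0],"angular":[0,0,0]}]'>/dev/null;python3 st.py;python3 -m handwheel '[{"xyz":[0,0,-0.3],"angular":[0,0,0]}]'>/dev/null;python3 st.py;python3 - <<'E'
from h import *
print(get_state()["torque"])
S=get_image("scene");T=get_image("top");s=S["pixels"];t=T["pixels"]
cv2.imwrite("pics/b6s.png",s);cv2.imwrite("pics/b6t.png",t)
cv2.imwrite("pics/b6.png",np.hstack([cv2.resize(s[250:320,400:470],(490,490),interpolation=cv2.INTER_CUBIC),cv2.resize(t[250:345,185:230],(232,490),interpolation=cv2.INTER_CUBIC)]))
E
```

```text
t 11.95 pos cm [51.879   8.79    3.7834] yaw -0.98 tilt(deg) [ 0.0819 -0.1986] F [-1.7 -0.8  1.1] grip 0.089
t 12.03 pos cm [51.888   8.8036  3.631 ] yaw -0.98 tilt(deg) [ 0.0756 -0.2456] F [-9.5 -1.7 31.2] grip 0.088
[-0.4676  2.2137  0.0238]
```

View pics/b6.png

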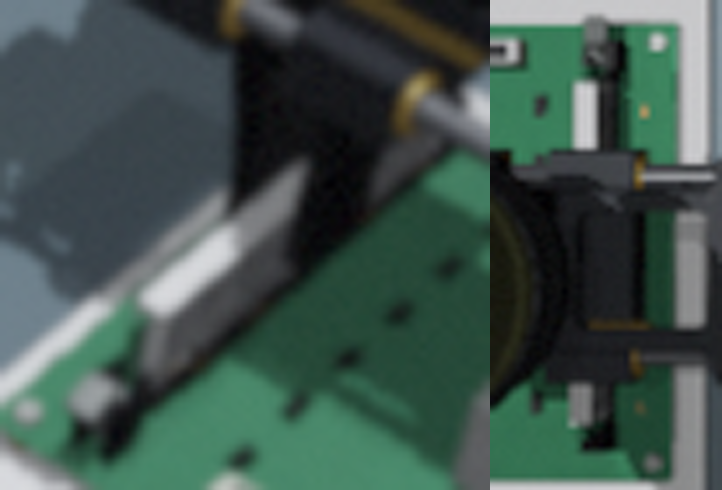

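Scene crop: the module is down in the slot. The last row's force spiked to 31 N, so I'll relieve it at once and use smaller steps.

```bash
python3 st.py; python3 -m handwheel '[{"xyz":[0,0,0.03],"angular":[0,0,0]}]'>/dev/null;python3 st.py
```

```text
t 12.13 pos cm [51.8884  8.8024  3.6365] yaw -0.97 tilt(deg) [ 0.0716 -0.2561] F [-5.  -1.5 13.9] grip 0.091
t 12.22 pos cm [51.8762  8.8235  3.7039] yaw -0.95 tilt(deg) [ 0.0664 -0.2649] F [-1.4 -1.1 -1.3] grip 0.090
```

```bash
python3 -m handwheel '[{"xyz":[0,0,0],"angular":[0,0,0]},{"xyz":[0,0,0],"angular":[0,0,0]},{"xyz":[0,0,0],"angular":[0,0,0]}]' 3.0 20 >/dev/null;python3 st.py; python3 -m handwheel '[{"xyz":[0,0,1.5],"angular":[0,0,0]},{"xyz":[0,0,3],"angular":[0,0,0]},{"xyz":[0,-2,2],"angular":[0,0,0]},{"xyz":[0,-3.5,0],"angular":[0,0,0]},{"xyz":[0,-3.5,0],"angular":[0,0,0]}]' >/dev/null;python3 -m handwheel '[{"xyz":[0,-3.5,0],"angular":[0,0,0]},{"xyz":[0,-3.5,0],"angular":[0,0,0]},{"xyz":[0,0,0],"angular":[0,0,0]}]' 0 20 >/dev/null;python3 st.py;python3 - <<'E'
from h import *
S=get_image("scene");T=get_image("top");s=S["pixels"];t=T["pixels"]
cv2.imwrite("pics/c1s.png",s);cv2.imwrite("pics/c1t.png",t)
cv2.imwrite("pics/c1.png",np.hstack([cv2.resize(s[240:330,390:480],(490,490),interpolation=cv2.INTER_CUBIC),cv2.resize(t[250:345,185:230],(232,490),interpolation=cv2.INTER_CUBIC)]))
E
```

```text
t 12.47 pos cm [51.9238  8.8705  3.6769] yaw -0.96 tilt(deg) [ 0.1497 -0.209 ] F [-0.   0.1 -0.2] grip 0.235
t 13.13 pos cm [51.8165 -7.4032 10.3196] yaw -0.42 tilt(deg) [ 0.2564 -0.082 ] F [-0.5 -0.8 -0.8] grip 0.198
```

View pics/c1.png

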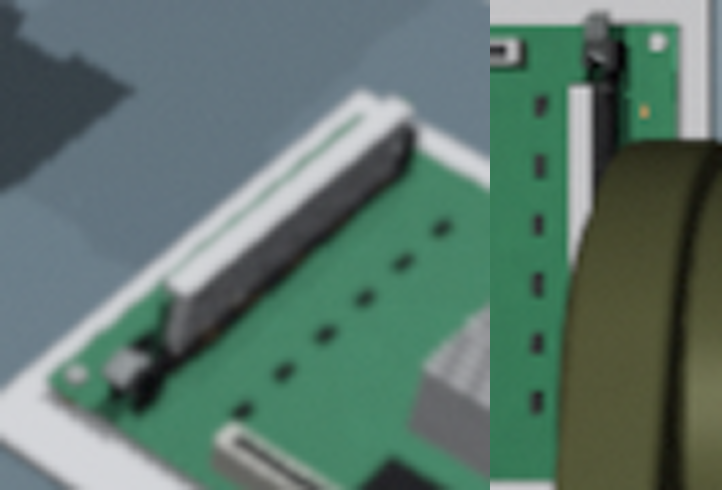

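```bash
cat > ht.py <<'E'
from h import *
import sys
S=get_image("scene");g=S["pixels"].min(2).astype(np.float32)
if len(sys.argv)>1:cv2.imwrite(sys.argv[1],S["pixels"])
y=np.radians(-1.0);u=np.array([np.cos(y),np.sin(y),0]);v=np.array([-np.sin(y),np.cos(y),0]);c=np.array([.5183,.0881,0])
for s in(.058,.052,.045,.03,0,-.03,-.045,-.052,-.058):
    zz=np.arange(.035,.075,.00025)
    p=proj(S,[c+u*s+[0,0,z] for z in zz]).astype(np.float32)
    I=cv2.remap(g,p[:,:1],p[:,1:],cv2.INTER_CUBIC).ravel()
    k=I.argmax();m=np.sort(I)[-4:].mean();h=140
    a=[i for i in range(k,0,-1) if I[i]<h];b=[i for i in range(k,len(I)) if I[i]<h]
    print(s,"lo %.4f hi %.4f mid %.4f"%(zz[a[0]] if a else 0,zz[b[0]] if b else 0,((zz[a[0]] if a else 0)+(zz[b[0]] if b else 0))/2),"max",int(m))
E
python3 ht.py
```

```text
0.058 lo 0.0483 hi 0.0000 mid 0.0241 max 208
0.052 lo 0.0435 hi 0.0000 mid 0.0218 max 210
0.045 lo 0.0425 hi 0.0000 mid 0.0213 max 210
0.03 lo 0.0425 hi 0.0000 mid 0.0213 max 208
0 lo 0.0418 hi 0.0000 mid 0.0209 max 209
-0.03 lo 0.0413 hi 0.0743 mid 0.0578 max 210
-0.045 lo 0.0410 hi 0.0618 mid 0.0514 max 211
-0.052 lo 0.0403 hi 0.0583 mid 0.0493 max 210
-0.058 lo 0.0403 hi 0.0530 mid 0.0466 max 206
```

The module stands in the slot, and the latch is still open at (130,365) in the left crop. Next I'll press at the latch end.

```bash
python3 -m handwheel '[{"xyz":[0.9,3.2,0],"angular":[0,0,-0.5]},{"xyz":[0.9,3.2,0],"angular":[0,0,0]},{"xyz":[0.9,3.2,0],"angular":[0,0,0]},{"xyz":[0.9,3,-0.5],"angular":[0,0,0]},{"xyz":[0.5,1.5,-0.5],"angular":[0,0,0]}]' 0 20 >/dev/null;python3 -m handwheel '[{"xyz":[0,0,0],"angular":[0,0,0]},{"xyz":[0,0,0],"angular":[0,0,0]},{"xyz":[0,0,0],"angular":[0,0,0]}]'>/dev/null;python3 st.py
```

```text
t 13.95 pos cm [55.7109  9.533   9.2268] yaw 0.40 tilt(deg) [0.1973 0.5633] F [-0.9  0.1 -0.1] grip 0.008
```

```bash
python3 -m handwheel '[{"xyz":[0.55,-0.8,-0.8],"angular":[-0.55,0.2,-1.3]},{"xyz":[0,0,-1],"angular":[0,0,0]},{"xyz":[0,0,-0.5],"angular":[0,0,0]},{"xyz":[0,0,0],"angular":[0,0,0]}]'>/dev/null;python3 st.py
```

```text
t 14.28 pos cm [56.2901  8.2087  6.717 ] yaw -1.32 tilt(deg) [-0.0007 -0.2148] F [0.4 0.4 1.1] grip 0.004
```

```bash
python3 -m handwheel '[{"xyz":[0,0.5,-0.3],"angular":[0.2,0,0.3]},{"xyz":[0,0,-0.2],"angular":[0,0,0]},{"xyz":[0,0,0],"angular":[0,0,0]},{"xyz":[0,0,0],"angular":[0,0,0]}]'>/dev/null;python3 st.py
```

```text
t 14.62 pos cm [56.2275  8.496   6.0503] yaw -1.21 tilt(deg) [-0.1219 -0.0364] F [ 0.4 -0.9  0.5] grip 0.004
```

```bash
python3 -m handwheel '[{"xyz":[0.05,0.22,-0.15],"angular":[0,-0.1,0.2]},{"xyz":[0,0,0],"angular":[0,0,0]}]'>/dev/null;python3 st.py; python3 -m handwheel '[{"xyz":[0,0,-0.12],"angular":[0,0,0]},{"xyz":[0,0,0],"angular":[0,0,0]}]'>/dev/null;python3 st.py;python3 -m handwheel '[{"xyz":[0,0,-0.1],"angular":[0,0,0]},{"xyz":[0,0,0],"angular":[0,0,0]}]'>/dev/null;python3 st.py
```

```text
t 14.78 pos cm [56.3051  8.7315  5.9255] yaw -1.00 tilt(deg) [ 0.0261 -0.0354] F [ 0.8  1.  -0.1] grip 0.007
t 14.95 pos cm [56.3282  8.7694  5.8322] yaw -0.97 tilt(deg) [ 0.0682 -0.0312] F [-0.2 -0.4  0.3] grip 0.005
t 15.12 pos cm [56.3461  8.78    5.75  ] yaw -0.96 tilt(deg) [ 0.1004 -0.037 ] F [ 0.1 -0.1 -0.3] grip 0.003
```

```bash
for k in 1; do python3 -m handwheel '[{"xyz":[0,0,-0.1],"angular":[0,0,0]}]'>/dev/null;python3 st.py;python3 -m handwheel '[{"xyz":[0,0,-0.1],"angular":[0,0,0]}]'>/dev/null;python3 st.py;python3 -m handwheel '[{"xyz":[0,0,-0.1],"angular":[0,0,0]}]'>/dev/null;python3 st.py;done
```

```text
t 15.20 pos cm [56.3681  8.7896  5.6671] yaw -0.95 tilt(deg) [ 0.1283 -0.0332] F [-0.  -0.2 -0.1] grip 0.004
t 15.28 pos cm [56.3892  8.79    5.5966] yaw -0.96 tilt(deg) [ 0.1512 -0.0359] F [-0.8 -0.1  4.1] grip 0.006
t 15.37 pos cm [56.4109  8.8106  5.5523] yaw -0.96 tilt(deg) [ 0.1739 -0.0362] F [-1.5  0.6  6.3] grip 0.004
```

```bash
python3 -m handwheel '[{"xyz":[0,0,-0.15],"angular":[0,0.1,0]}]'>/dev/null;python3 st.py;python3 -m handwheel '[{"xyz":[0,0,-0.17],"angular":[0,0.1,0]}]'>/dev/null;python3 st.py
```

```text
t 15.45 pos cm [56.4326  8.8316  5.5008] yaw -0.96 tilt(deg) [ 0.0996 -0.0463] F [-3.4 -0.2 10.2] grip 0.004
t 15.53 pos cm [56.4497  8.8659  5.4658] yaw -0.96 tilt(deg) [ 0.0116 -0.0614] F [-4.5 -0.4 13.4] grip 0.007
```

```bash
python3 -m handwheel '[{"xyz":[0,0,-0.2],"angular":[0,0,0]}]'>/dev/null;python3 st.py
```

```text
t 15.62 pos cm [56.4688  8.8975  5.4421] yaw -0.95 tilt(deg) [ 0.0166 -0.0909] F [-5.2 -0.3 14.9] grip 0.005
```

```bash
python3 -m handwheel '[{"xyz":[-0.04,-0.05,-0.23],"angular":[0,0,0]}]'>/dev/null;python3 st.py
```

```text
t 15.70 pos cm [56.47    8.8983  5.4252] yaw -0.94 tilt(deg) [ 0.0558 -0.1205] F [-5.2 -0.4 16.4] grip 0.003
```

```bash
python3 -m handwheel '[{"xyz":[-0.04,-0.05,-0.26],"angular":[0,0,0]}]'>/dev/null;python3 st.py
```

```text
t 15.78 pos cm [56.4773  8.8969  5.4057] yaw -0.93 tilt(deg) [ 0.1058 -0.152 ] F [-5.4 -1.1 16.9] grip 0.012
```

```bash
python3 -m handwheel '[{"xyz":[-0.05,-0.05,-0.3],"angular":[0,0,0]}]'>/dev/null;python3 st.py
```

```text
t 15.87 pos cm [56.4839  8.8995  5.3743] yaw -0.92 tilt(deg) [ 0.1681 -0.1901] F [-6.7 -0.1 18.7] grip 0.005
```

```bash
python3 -m handwheel '[{"xyz":[-0.05,-0.05,-0.33],"angular":[0,0,0]}]'>/dev/null;python3 st.py
```

```text
t 15.95 pos cm [56.4885  8.9068  5.3378] yaw -0.91 tilt(deg) [ 0.2295 -0.2326] F [-6.8 -0.8 21.4] grip 0.003
```

```bash
python3 -m handwheel '[{"xyz":[-0.05,-0.05,-0.33],"angular":[0,0,0]}]'>/dev/null;python3 st.py
```

```text
t 16.03 pos cm [56.4912  8.9134  5.3195] yaw -0.90 tilt(deg) [ 0.2885 -0.2836] F [-7.  -0.9 21.3] grip 0.008
```

```bash
python3 -m handwheel '[{"xyz":[-0.05,-0.05,-0.33],"angular":[0,0,0]}]'>/dev/null;python3 st.py
```

```text
t 16.12 pos cm [56.5036  8.9214  5.2869] yaw -0.89 tilt(deg) [ 0.3668 -0.3272] F [-1.9  0.3  8.8] grip 0.005
```

```bash
python3 -m handwheel '[{"xyz":[-0.05,-0.05,-0.12],"angular":[0,0.1,0]}]'>/dev/null;python3 st.py
```

```text
t 16.20 pos cm [56.5062  8.9015  5.2908] yaw -0.87 tilt(deg) [ 0.3586 -0.347 ] F [-0.3 -0.1  0.4] grip 0.005
```

```bash
python3 -m handwheel '[{"xyz":[-0.05,-0.05,-0.12],"angular":[0.1,0.1,0]}]'>/dev/null;python3 st.py
```

```text
t 16.28 pos cm [56.5046  8.88    5.2392] yaw -0.85 tilt(deg) [ 0.3374 -0.2443] F [-0.3 -0.7  5.6] grip 0.006
```

```bash
python3 -m handwheel '[{"xyz":[-0.05,-0.05,-0.12],"angular":[0.1,0.1,0]}]'>/dev/null;python3 st.py
```

```text
t 16.37 pos cm [56.5158  8.8585  5.2231] yaw -0.84 tilt(deg) [ 0.3062 -0.1302] F [-2.6  0.1 13. ] grip 0.008
```

```bash
python3 -m handwheel '[{"xyz":[-0.05,-0.05,-0.15],"angular":[0.1,0.1,0]}]'>/dev/null;python3 st.py
```

```text
t 16.45 pos cm [56.5165  8.855   5.2117] yaw -0.84 tilt(deg) [ 0.2527 -0.0129] F [-3.3 -0.1 15.5] grip 0.005
```

```bash
python3 -m handwheel '[{"xyz":[0,0,0.8],"angular":[0,0,0]},{"xyz":[-2,0,1.0],"angular":[0,0,0]},{"xyz":[-3,0,0],"angular":[0,0,0]},{"xyz":[-3,0,0],"angular":[0,0,0]},{"xyz":[-0.5,0,0],"angular":[0,0,0]}]'>/dev/null;python3 -m handwheel '[{"xyz":[0,0,0],"angular":[0,0,0]},{"xyz":[0,0,0],"angular":[0,0,0]}]'>/dev/null;python3 st.py;python3 - <<'E'
from h import *
S=get_image("scene");T=get_image("top");s=S["pixels"];t=T["pixels"]
cv2.imwrite("pics/c2.png",np.hstack([cv2.resize(s[240:330,390:480],(490,490),interpolation=cv2.INTER_CUBIC),cv2.resize(t[250:345,185:230],(232,490),interpolation=cv2.INTER_CUBIC)]))
E
```

```text
t 17.03 pos cm [47.7887  8.7501  6.9432] yaw -0.97 tilt(deg) [0.2315 0.0746] F [0.5 0.5 0.5] grip 0.006
```

View pics/c2.png

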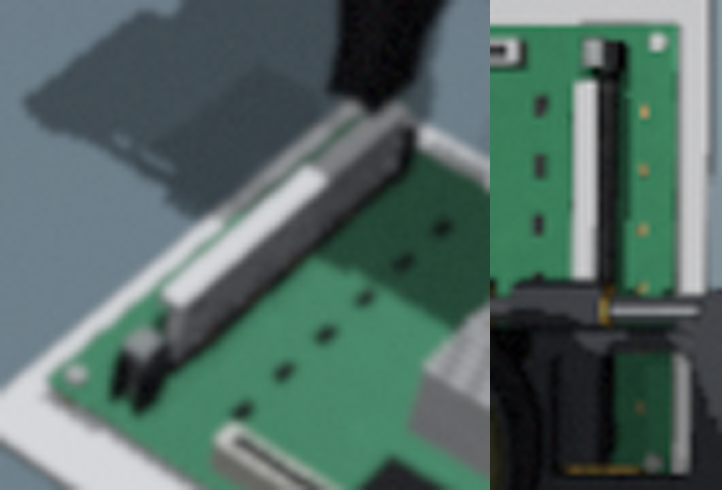

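The latch is shut: the tab is upright again at (600,53) in the top crop and (140,345) in the scene crop. Now the other end.

```bash
python3 -m handwheel '[{"xyz":[-0.4,0.1,-0.7],"angular":[0,0.2,0]},{"xyz":[-0.1,0,-0.3],"angular":[0,0,0]},{"xyz":[0,0,0],"angular":[0,0,0]}]'>/dev/null;python3 st.py;python3 -m handwheel '[{"xyz":[-0.1,0.05,-0.25],"angular":[0,0,0]},{"xyz":[0,0,0],"angular":[0,0,0]}]'>/dev/null;python3 st.py
```

```text
t 17.38 pos cm [47.5939  8.9206  5.8657] yaw -1.04 tilt(deg) [0.1034 0.2534] F [ 0.  -0.2  0.3] grip 0.009
t 17.55 pos cm [47.495   8.9993  5.5162] yaw -1.04 tilt(deg) [0.0244 0.3085] F [-0.   0.9  0.2] grip 0.004
```

```bash
python3 -m handwheel '[{"xyz":[-0.1,-0.12,-0.1],"angular":[-0.3,0,0]}]'>/dev/null;python3 st.py;python3 -m handwheel '[{"xyz":[0,-0.05,-0.1],"angular":[0,0,0]}]'>/dev/null;python3 st.py;python3 -m handwheel '[{"xyz":[0,0,-0.1],"angular":[0,0,0]}]'>/dev/null;python3 st.py;python3 -m handwheel '[{"xyz":[0,0,-0.1],"angular":[0,0,0]}]'>/dev/null;python3 st.py
```

```text
t 17.63 pos cm [47.4321  8.8899  5.41  ] yaw -1.04 tilt(deg) [0.0382 0.0262] F [ 1.1 -0.7  1.1] grip 0.001
t 17.72 pos cm [47.4104  8.8445  5.2873] yaw -1.03 tilt(deg) [0.0138 0.0119] F [-0.2 -0.  -0.3] grip 0.006
t 17.80 pos cm [47.4181  8.8446  5.2265] yaw -1.03 tilt(deg) [ 0.0069 -0.0052] F [-4.3  0.5 13.2] grip 0.002
t 17.88 pos cm [47.4251  8.8698  5.228 ] yaw -1.03 tilt(deg) [-0.0122 -0.0262] F [-5.  -0.  13.9] grip 0.008
```

```bash
python3 -m handwheel '[{"xyz":[0,0,-0.14],"angular":[0,0,0]}]'>/dev/null;python3 st.py;python3 -m handwheel '[{"xyz":[0,0,-0.17],"angular":[0,0,0]}]'>/dev/null;python3 st.py
```

```text
t 17.97 pos cm [47.4285  8.8934  5.2269] yaw -1.03 tilt(deg) [-0.038 -0.062] F [-5.5 -0.6 15.7] grip 0.010
t 18.05 pos cm [47.4325  8.9255  5.2251] yaw -1.03 tilt(deg) [-0.0654 -0.1054] F [-6.6 -0.8 17.4] grip 0.007
```

```bash
python3 -m handwheel '[{"xyz":[0,0,1],"angular":[0,0,0]},{"xyz":[0,0,3],"angular":[0,0,0]},{"xyz":[0,-2,3],"angular":[0,0,0]},{"xyz":[0,-3.5,1],"angular":[0,0,0]},{"xyz":[0,-3.5,0],"angular":[0,0,0]}]'>/dev/null;python3 -m handwheel '[{"xyz":[0,-3.5,0],"angular":[0,0,0]},{"xyz":[0,-3.5,0],"angular":[0,0,0]},{"xyz":[0,-3.5,0],"angular":[0,0,0]},{"xyz":[0,-3.5,0],"angular":[0,0,0]},{"xyz":[0,0,0],"angular":[0,0,0]}]'>/dev/null;python3 st.py;python3 ht.py; python3 - <<'E'
from h import *
S=get_image("scene");T=get_image("top");s=S["pixels"];t=T["pixels"]
cv2.imwrite("pics/d1.png",np.hstack([cv2.resize(s[240:330,390:480],(490,490),interpolation=cv2.INTER_CUBIC),cv2.resize(t[250:345,185:230],(232,490),interpolation=cv2.INTER_CUBIC)]));cv2.imwrite("pics/d2.png",s);cv2.imwrite("pics/d3.png",t)
E
```

```text
t 18.88 pos cm [ 47.4834 -14.7963  14.3823] yaw -0.34 tilt(deg) [ 0.6917 -0.3651] F [-0.1 -0.6 -0.9] grip 0.004
0.058 lo 0.0430 hi 0.0573 mid 0.0501 max 206
0.052 lo 0.0385 hi 0.0575 mid 0.0480 max 207
0.045 lo 0.0380 hi 0.0570 mid 0.0475 max 206
0.03 lo 0.0383 hi 0.0578 mid 0.0480 max 206
0 lo 0.0385 hi 0.0580 mid 0.0483 max 204
-0.03 lo 0.0390 hi 0.0595 mid 0.0493 max 207
-0.045 lo 0.0390 hi 0.0613 mid 0.0501 max 207
-0.052 lo 0.0390 hi 0.0570 mid 0.0480 max 207
-0.058 lo 0.0385 hi 0.0520 mid 0.0453 max 204
```

View pics/d1.png

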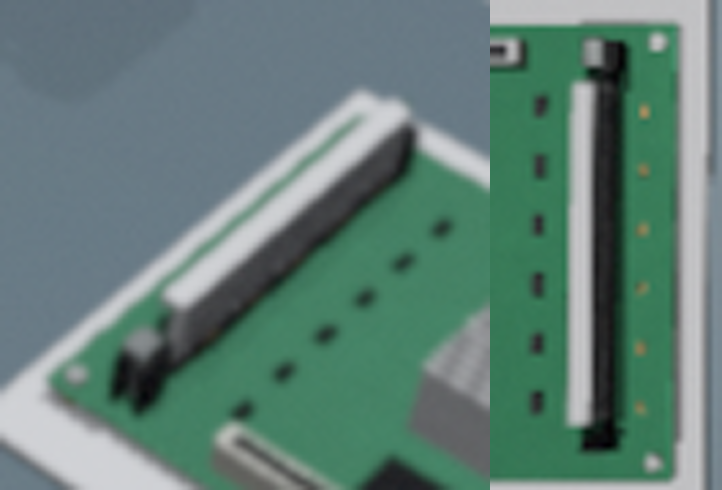

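View pics/d3.png

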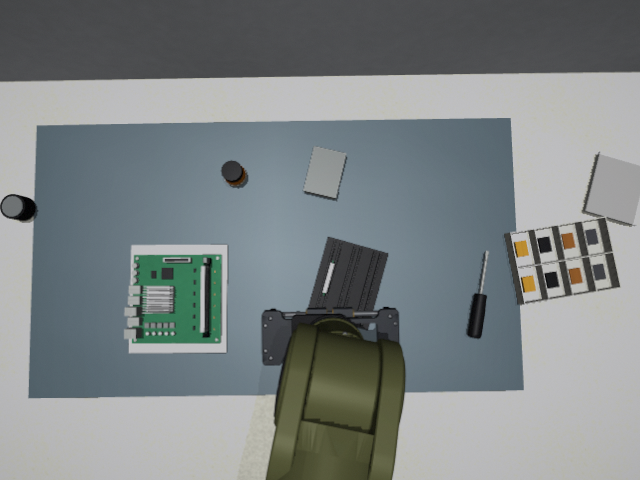

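The module reads level along its length, the latch is shut, and nothing else has moved in the top view. Handing in.

```bash
python3 -c "
from bench import *
print(close_job())"
```

```text
the job is handed in; nothing more can be done
None
```

The full-length module is in the socket with the latch snapped shut over it, and the job is handed in at about 19 s of the 72 s allowed. One force reading went over a limit you set. While I was still lowering the module in the grip, it hit the latch foot and the wrist read 31 N for one row (limit 30 N). I backed off at once. It stayed below the 40 N limit for the socket.

| Step | What happened | Peak force reading |
|---|---|---|
| Opened the latch | Pushed the tab outwards until it snapped over and stayed open; both cameras confirmed it | about 9 N along x |
| Pressed the latch end | Gave way and the latch snapped in; then pressed to a firm stop at 52.1 mm | about 21 N, then 15.5 N at the stop |
| Pressed the other end | Met a firm stop at 52.25 mm, and more force moved it no further | about 17 N |

**Last checks:**
- **Seating:** fully home should put the top at 52 mm, so both contact heights agree with that to within 0.3 mm. In the scene picture the module's top edge dropped about 4.5 mm at the latch end. It now reads level to within about 1 mm along the length, close to what that view can resolve.
- **Latch:** the tab stands upright again in both views.
- **Other things:** the short module, jar, case and screwdriver look unmoved in the top view.
- **Robot:** it is clear of everything, reading only the usual 1 N of noise.

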